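Warming plate off, then hold the contact thermometer on its measuring spot

ROBOT

A 6-joint arm with a two-finger parallel gripper is mounted at the origin on a cart in front of the work surface, level with it; the furniture and walls round the work are solid. World frame = base frame: x ahead of the robot, y to its left, z up, the work surface at z = 0. Lengths are in m, angles in rad, forces in N, time in s.
With the tool pointing down it reaches from about 0.375 to 0.75 m from the base axis. Payload 9 kg.
Tool frame: the origin (TCP) lies between the finger pads; the fingertips stand 14 mm ahead of it and the grasp point (between the pads) lies 5 mm behind it; z points along the fingers, y is the direction in which the jaws open and shut (so a half turn about z gives the same grasp; the last joint's range is limited). The gripper opens to 85 mm and grips with 20 to 120 N. Pads are 22 mm wide; open, the fingers measure 114 mm over their backs; the gripper's body (76 mm by 85 mm) begins 54 mm behind the grasp point. The pads swing forward as they close: fully open they stand 13 mm farther back than shut.
Start: joints at [0.932, 0.104, 0.097, 1.564, 0, 1.353], TCP at [0.245, 0.548, 0.245] pointing down, gripper open.
Joint ranges: [-2.99, 2.99], [-0.84, 1.86], [-1.1, 1.16], [-1.84, 2.11], [-1.51, 1.56], [-3.14, 3.14]. Speed limits (rad/s): [2.22, 2.22, 2.57, 3.14, 3.14, 3.14].

INTERFACE

Orientations are given as a unit quaternion [x, y, z, w].
In Python, from bench import env gives the robot as it stands. The module is installed in compiled form; this text tells all that it offers.
- The arm moves only by the tool servo_tool, never from a script. Its argument "motion" is a list of rows, each a list of 3 entries, a list of its own where there are three numbers: the shift along the tool's x, y, z in mm, then the turn, a rotation vector about the tool's x, y, z in rad, then the gripper's target within -1 to 1 (shut at 1, half-way at 0, fully open at -1). In form: [[[dx, dy, dz], [ax, ay, az], gripper], ...]. A call has 1 to 8 rows; each row shifts and turns the commanded pose from where the row before left it, along the tool's axes as they then stand; what a row does not reach is not made up. A row lasts 1/8 s, in which the tool goes at most 62.5 mm and 10.7 degrees, less where a joint would pass 70% of its speed; a pose out of reach is approached as far as the arm can. A call with a gripper value outside its range is refused whole. The fingers move at their own pace and stop on an object; "newtons" is the grip in N (left out, the last holds). Time passes only in rows, so rows that do not move let the fingers close. It gives the time, the measured TCP pose, the force and the opening at its end, in the units of the state.
- env.read_state(): the state, without advancing time (a new reading comes with each control period).
- env.snapshot(name): name is "side" or "top" or "wrist"; returns the picture (420x560x3 uint8, red, green, blue); there is no depth.
- env.calibration(name): a dict with "mtx" (3x3 intrinsics, pixels), "R" (3x3) and "t" (3): a world point X has camera coordinates R X + t; the wrist camera has in their place "tool_from_camera" (4x4, takes a point from camera to tool coordinates, whose origin is the TCP and whose axes are the flange's). Camera axes: x right, y down, z forward; pixel columns grow to the right and rows downward; lengths in m; the calibration is good to about 2 mm. A picture is of the moment at which its call begins: read the wrist's pose just before it. calibration takes no time and is no camera call.
- env.job_done(): hands the job in, once; it reports no verdict.
The state is a dict: "clock": time; "joints": joint angles; "qd": joint speeds; "joint_efforts": joint torques, N m; "position": TCP position; "eef_rot": TCP orientation; "force": force on the tool from outside, world axes, zero at the start; "moment": the same for the moment, N m; "opening": finger opening in m.
Only numpy, scipy, OpenCV 4.12 (cv2) and the standard library are available. Lean on these libraries where they do the work, as an engineer would, in place of code of your own. Each camera call takes 0.05 s, during which the arm holds its last target.

TASK

Turn the mould-warming plate's thermostat knob fully anticlockwise to its off stop. Then take the contact thermometer out of its stand and hold it upright with its brass tip inside the engraved ring on the plate, pressing lightly so that the sprung tip is pushed part of the way in but not to its stop. Finish while still holding it there, and leave the other things on the bench alone.

Things in the scene. Friction and masses are not known exactly. Their poses are not given: they have to be found in the camera images.
- warming_plate: Mould-warming plate, fixed to the bench: a low grey sheet-steel housing 200 mm deep (its x), 156 mm wide (its y), deck 48 mm high, with a rectangular aluminium platen (115 mm in x by 138 mm in y, top 55 mm above the bench) at the back and a thermostat knob on the front deck. Origin under the centre of the housing, at bench height; z up, front (knob side) towards its -x.
- spot (a point): The measuring spot: centre of an engraved dark ring of 20 mm diameter with a dot in it, at the middle of the platen. The point lies on the platen's top face (55 mm above the bench); z up.
- thermostat (a joint): Angle of the thermostat knob: 0 at the off stop (fully anticlockwise seen from above, pointer at the red mark), grows clockwise to 4.71 rad. It is stiff enough to stay where it is left (about 0.05 N m of friction).
- thermostat_grip (a point): Grip point of the black thermostat knob, on its vertical axis, 18 mm above the deck. Skirt 43 mm across, 5 mm high; on it an upright bar 42 mm long, 12 mm wide, its top 30 mm above the deck (79 mm above the bench). The point turns with the knob: x along the bar towards the pointer's end, z up. The axis lies 40 mm in front of the platen's edge.
- probe_stand: Dark round weighted stand, fixed to the bench, 75 mm high: foot 72 mm across, post 38 mm across, with an upright bore of 19 mm diameter, 67 mm deep, open at the top. Origin under its centre at bench height; z up.
- probe_grip (a point): Where to grip the contact thermometer: centre of its upright white handle, a block 80 mm tall, 36 mm (its x) by 24 mm (its y); the point is 45 mm above the handle's underside, 35 mm below its top. Small display on the -x face; z up along the stem; 0.1 kg. The handle's underside rests on the stand, its stem (15 mm wide collar, then 10 mm) hangs in the bore; it lifts straight up, clear after 64 mm.
- tip_face (a point): Centre of the end face of the thermometer's sprung brass tip (8.4 mm across), on the axis 109 mm below probe_grip when the tip is fully out; z up along the stem.
- probe_tip (a joint): How far the sprung tip is pushed into the stem: 0 fully out, 8 mm at its stop. The spring needs about 2.5 N to start and 0.7 N more for each mm (about 8 N at the stop).
- mould_orange: Orange rubber mould, 48 x 63 x 24 mm, lying loose on the bench; to be left alone. Origin under its centre.
- mould_green: Green rubber mould, 40 x 50 x 18 mm, lying loose on the bench; to be left alone. Origin under its centre.
- tape_roll: Roll of masking tape lying flat, 72 mm across, 18 mm high; to be left alone. Origin under its centre.
- blade_tin: Round flat tin, 68 mm across, 13 mm high; to be left alone. Origin under its centre.
- tweezers: Steel tweezers, 126 mm long (its y), lying on the bench; to be left alone. Origin under the centre.
- loupe: Black eye loupe, 34 mm across, 30 mm high; to be left alone. Origin under its centre.
There are look-alikes about, which are no part of the job. What is shaped like the part that bears probe_grip but brown or turquoise is not meant.

How it is judged:
On the way, in this order (a step that is already met when the one before it is completed fails the run):
1. the thermostat knob is turned to its off stop (value of joint thermostat below 0.08 rad), for 0.2 s.
2. the thermometer is lifted out of its stand (z of tip_face in the frame of probe_stand above 0.076 m and contact force between the fingers and probe above 0.5 N), for 0.1 s.
At the end, for the whole second after the job is handed in: Knob within 0.08 rad of its off stop; thermometer gripped, still, upright within 0.12 rad, off its stand; tip centre within 10 mm of the ring's centre; sprung tip pushed in 1.2 to 7.4 mm; 1.5 to 10 N on the plate (value of joint thermostat below 0.08 rad and horizontal distance between tip_face and spot below 0.01 m and angle between probe_grip's own z axis and vertical below 0.12 rad and value of joint probe_tip between 0.0012 and 0.0074 m and contact force between probe and warming_plate between 1.5 and 10 N and contact force between the fingers and probe above 0.5 N and contact force between probe and probe_stand below 0.1 N and linear speed of probe below 0.02 m/s); the arm keeps its last pose, push and grip.
It fails at once if the thermometer is pressed on the plate with more than 20 N (contact force between probe and warming_plate above 20 N).
It fails at once if the thermometer touches the plate while the thermostat is not off (contact force between probe and warming_plate above 0.3 N and value of joint thermostat above 0.15 rad).
It fails at once if another thing on the bench is shifted by more than 2 cm (distance of any of mould_orange, mould_green, tape_roll, blade_tin, tweezers, loupe from where it was at the start of the episode above 0.02 m).
It also fails if it takes over 61 s, if anything falls off the work surface, if the arm or the gripper's body presses on something with over 40 N, if the wrist force passes 120 N, or if a joint passes its speed limit or range.

## Working session

There is one attempt and no reset: what is moved stays moved. The work goes in short steps, Python scripts to look and compute and a tool call to move; the robot and the scene stay as the last step left them, time stands still between calls to the robot, and variables do not carry over. Pictures are saved under pics/ and viewed, and the job is handed in when it is done.

Besides the shell and the picture viewer there is one more tool, called as name(argument=value, ...), one argument or row to a line, values as JSON. servo_tool: Moves the arm, as the interface text tells. Its arguments: {"type":"object","properties":{"motion":{"type":"array"},"newtons":{"type":"number"}},"required":["motion"]}

```bash
mkdir -p pics; python3 - <<'E'
from bench import env
import cv2,numpy as np
print(env.read_state())
for n in ["side","top","wrist"]:
    c=env.calibration(n); print(n,{k:np.round(v,4).tolist() for k,v in c.items()})
    cv2.imwrite(f"pics/{n}0.png",env.snapshot(n)[:,:,::-1])
E
```

```text
{'clock': 0.0, 'joints': array([ 9.32313470e-01,  1.04692471e-01,  9.64993284e-02,  1.56390455e+00,
       -9.50228627e-06,  1.35310540e+00]), 'qd': array([-1.92948346e-03,  5.00569090e-06,  7.64335777e-04, -3.34156288e-04,
        6.00710578e-04,  2.42764958e-04]), 'joint_efforts': array([-4.03052081e-04, -5.56922328e+01,  5.03655696e+01,  1.67168555e-02,
       -3.33134485e-04,  1.13366391e-05]), 'position': array([0.24489265, 0.5474134 , 0.24454286]), 'eef_rot': array([ 2.08847105e-01,  9.77948088e-01, -5.93939085e-04, -2.65796485e-04]), 'force': array([-0.05409963, -0.6088779 , -0.73796279]), 'moment': array([ 0.01575563, -0.01597957, -0.01093245]), 'opening': 0.08562478932791488}
side {'mtx': [[391.3245, 0.0, 277.773], [0.0, 391.3245, 210.1296], [0.0, 0.0, 1.0]], 'R': [[0.9697, -0.2435, 0.0177], [-0.1552, -0.6709, -0.7251], [0.1884, 0.7004, -0.6884]], 't': [-0.4453, 0.3045, 0.9127]}
top {'mtx': [[493.9295, 0.0, 280.5309], [0.0, 493.9295, 212.8868], [0.0, 0.0, 1.0]], 'R': [[0.015, -0.9998, -0.0124], [-0.9875, -0.0129, -0.157], [0.1568, 0.0146, -0.9875]], 't': [0.2284, 0.5131, 1.2819]}
wrist {'mtx': [[376.5082, 0.0, 278.423], [0.0, 376.5082, 212.7319], [0.0, 0.0, 1.0]], 'tool_from_camera': [[0.0008, -0.9598, -0.2806, 0.0709], [1.0, 0.0004, 0.0015, -0.0013], [-0.0013, -0.2806, 0.9598, -0.1293], [0.0, 0.0, 0.0, 1.0]]}
```

View pics/top0.png

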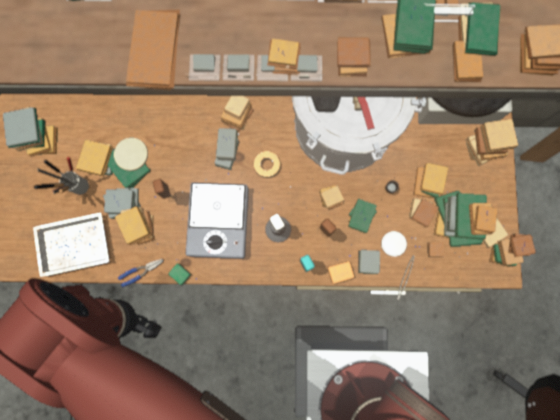

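View pics/side0.png

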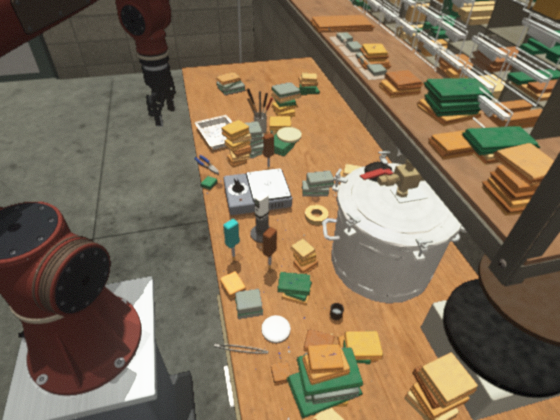

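View pics/wrist0.png

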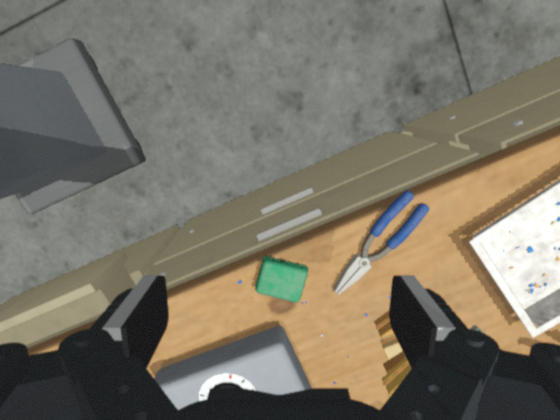

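The top view shows the plate at (216,220), its knob at (214,242) and the ring dot at (217,206). Four things could be taken for the thermometer: white at (278,224), brown at (328,228), brown at (161,187) and turquoise at (307,263). The description says a white handle, so I choose (278,224) and check it in a close crop.

```bash
cat > h.py <<'E'
import numpy as np,cv2
from bench import env
from scipy.spatial.transform import Rotation as Ro
def ray(name,uv,z,st=None):
    c=env.calibration(name);K=np.array(c["mtx"])
    d=np.linalg.inv(K)@[uv[0],uv[1],1]
    if name=="wrist":
        T=np.array(c["tool_from_camera"]);W=np.eye(4)
        W[:3,:3]=Ro.from_quat(st["eef_rot"]).as_matrix();W[:3,3]=st["position"]
        M=W@T;o=M[:3,3];d=M[:3,:3]@d
    else:
        R=np.array(c["R"]);t=np.array(c["t"]);o=-R.T@t;d=R.T@d
    return o+d*(z-o[2])/d[2]
def proj(name,X,st=None):
    c=env.calibration(name);K=np.array(c["mtx"])
    if name=="wrist":
        T=np.array(c["tool_from_camera"]);W=np.eye(4)
        W[:3,:3]=Ro.from_quat(st["eef_rot"]).as_matrix();W[:3,3]=st["position"]
        x=np.linalg.inv(W@T)@np.r_[X,1];x=x[:3]
    else: x=np.array(c["R"])@X+np.array(c["t"])
    p=K@x;return p[:2]/p[2]
def crop(f,x0,y0,x1,y1,s,out):
    a=cv2.imread(f)[y0:y1,x0:x1];cv2.imwrite(out,cv2.resize(a,None,fx=s,fy=s,interpolation=cv2.INTER_CUBIC))
E
python3 - <<'E'
from h import *
crop("pics/top0.png",180,170,310,270,6,"pics/topc.png")
crop("pics/side0.png",210,160,310,260,6,"pics/sidec.png")
print(ray("top",(217,206),.055),ray("top",(214,242),.079),ray("top",(278,220),.155))
E
```

```text
[0.52410912 0.40491328 0.055     ] [0.42550799 0.40585137 0.079     ] [0.47419204 0.23984191 0.155     ]
```

View pics/topc.png

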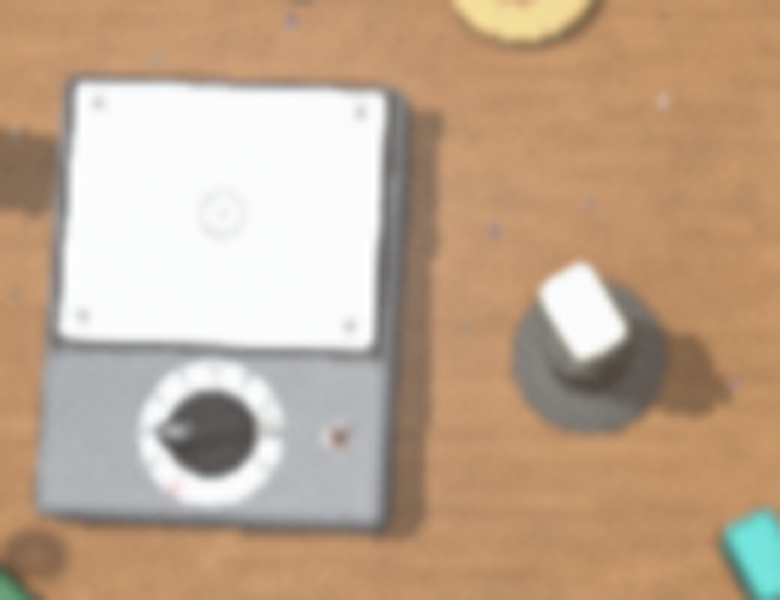

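View pics/sidec.png

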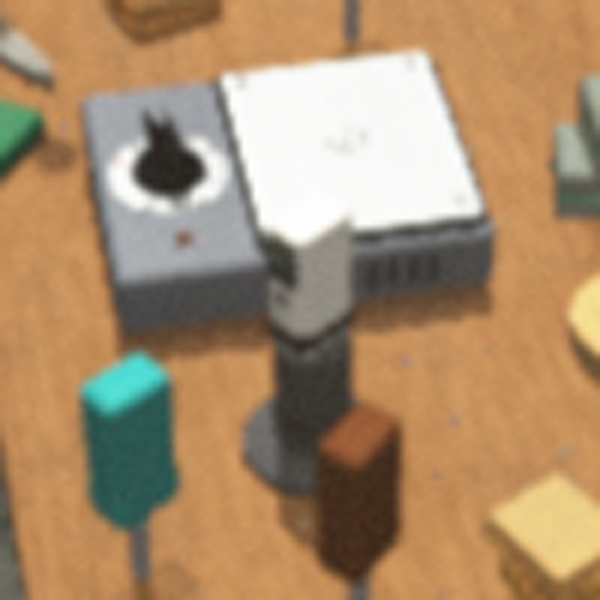

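```bash
cat >> h.py <<'E'
def delta(p,yaw_deg):
    """shift (mm, in current tool axes) and turn about tool z (rad) to tool-down pose with tool-x yaw"""
    st=env.read_state();R=Ro.from_quat(st["eef_rot"]).as_matrix()
    y=np.radians(yaw_deg);T=np.array([[np.cos(y),np.sin(y),0],[np.sin(y),-np.cos(y),0],[0,0,-1]])
    print("shift mm",np.round(R.T@(np.array(p)-st["position"])*1000,1),"turn",np.round(Ro.from_matrix(R.T@T).as_rotvec(),3),"yaw now",np.degrees(np.arctan2(R[1,0],R[0,0])).round(2),"pos",st["position"].round(4),"clock",st["clock"])
E
python3 - <<'E'
from h import *
f=lambda u,v,z:ray("top",(180+u/6,170+v/6),z).round(4)
for c in [(72,80),(388,90),(375,352),(57,338),(222,214)]: print(c,f(*c,.055))
print("knob dial",f(210,433,.048),"skirt",f(212,433,.054), "red",f(176,490,.048),"ptr",f(162,430,.06))
for c in [(578,262),(628,328),(585,363),(538,293)]: print("handle",f(*c,.155))
print("foot",f(590,358,0.005))
delta([.4265,.406,.20],90)
E
```

```text
(72, 80) [0.585  0.4743 0.055 ]
(388, 90) [0.5822 0.3327 0.055 ]
(375, 352) [0.4642 0.3353 0.055 ]
(57, 338) [0.4685 0.4759 0.055 ]
(222, 214) [0.525  0.4049 0.055 ]
knob dial [0.4281 0.4078 0.048 ] skirt [0.4275 0.406  0.054 ] red [0.4028 0.4219 0.048 ] ptr [0.428  0.4271 0.06  ]
handle [0.4898 0.2442 0.155 ]
handle [0.4629 0.2234 0.155 ]
handle [0.4483 0.2407 0.155 ]
handle [0.4768 0.2603 0.155 ]
foot [0.469  0.2415 0.005 ]
shift mm [-223.5  -54.9   44.7] turn [-1.00e-03  0.00e+00  1.15e+00] yaw now 155.89 pos [0.2449 0.5475 0.2447] clock 0.15
```

servo_tool(
  motion=[
    [[-45, -11, 9], [0, 0, 0], -1],
    [[-45, -11, 9], [0, 0, 0], -1],
    [[-45, -11, 9], [0, 0, 0], -1],
    [[-45, -11, 9], [0, 0, 0], -1],
    [[-44, -11, 9], [0, 0, 0], -1],
  ],
)

```text
clock: 0.78
position: [0.4281, 0.4048, 0.1998]
eef_rot: [0.209, 0.978, -0.0, -0.0]
force: [0.5, -0.0, 0.1]
opening: 0.0853
```

servo_tool(
  motion=[
    [[0, 0, 0], [0, 0, 0.165], -1],
    [[0, 0, 0], [0, 0, 0.165], -1],
    [[0, 0, 0], [0, 0, 0.165], -1],
    [[0, 0, 0], [0, 0, 0.165], -1],
    [[0, 0, 0], [0, 0, 0.165], -1],
    [[0, 0, 0], [0, 0, 0.165], -1],
    [[0, 0, 0], [0, 0, 0.16], -1],
    [[0, 0, 0], [0, 0, 0], -1],
  ],
)

```text
clock: 1.78
position: [0.4269, 0.4059, 0.2]
eef_rot: [0.707, 0.707, -0.0, -0.0]
force: [0.3, -0.5, 0.4]
opening: 0.0856
```

```bash
python3 - <<'E'
from h import *
delta([.4265,.406,.20],90)
cv2.imwrite("pics/wrist1.png",env.snapshot("wrist")[:,:,::-1])
E
```

```text
shift mm [ 0.1 -0.4  0. ] turn [-0.     0.     0.001] yaw now 90.06 pos [0.4269 0.4059 0.2   ] clock 1.775
```

View pics/wrist1.png

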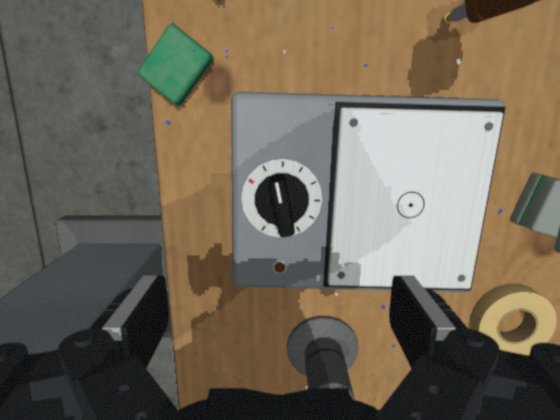

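```bash
python3 - <<'E'
from h import *
crop("pics/wrist1.png",230,145,330,245,6,"pics/w1c.png")
crop("pics/wrist1.png",380,175,440,235,8,"pics/w1r.png")
E
```

```text
(no output)
```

View pics/w1c.png

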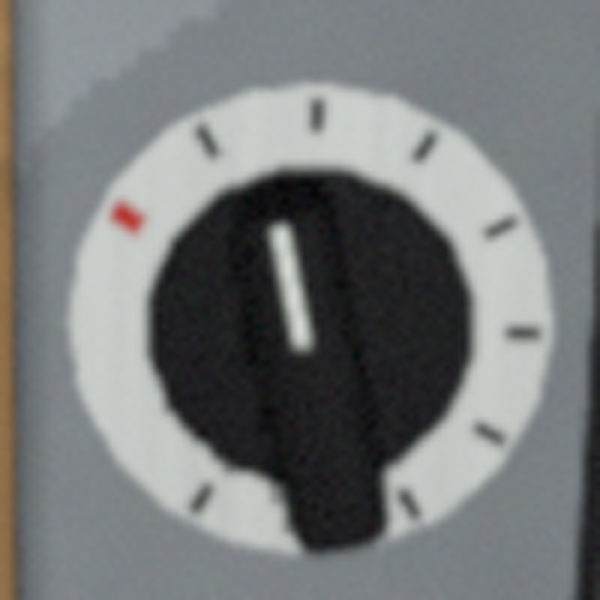

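View pics/w1r.png

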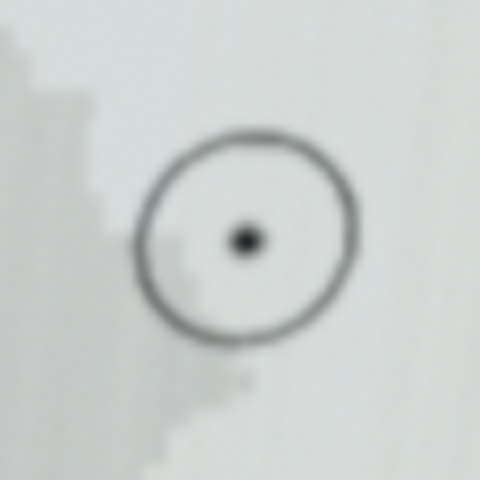

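```bash
python3 - <<'E'
from h import *
st=env.read_state()
f=lambda u,v,z:ray("wrist",(230+u/6,145+v/6),z,st)[:2]
a=f(280,226,.079);b=f(304,352,.079);c=f(312,320,.048);k=f(311,322,.054);r=f(128,217,.048)
e=f(345,550,.07)
ang=lambda v:np.degrees(np.arctan2(v[1],v[0]))
print("line",a,b,ang(a-b),"dial",c,"skirt",k,"red",r,ang(r-c),"barfar",e)
print("axis via ticks",(f(318,115,.048)),f(523,333,.048))
print("barline through",k,"offset",np.cross(np.r_[a-b,0]/np.linalg.norm(a-b),np.r_[k-b,0])[2])
print("spot",ray("wrist",(380+246/8,175+240/8),.055,st))
delta([.4265,.406,.20],100)
E
```

```text
line [0.42565822 0.42417267] [0.4284524  0.40948471] 100.77102976338792 dial [0.4296938  0.40551741] skirt [0.42950215 0.40675798] red [0.40630317 0.41885404] 150.30950606557258 barfar [0.43366465 0.38217269]
axis via ticks [0.43026152 0.43191868] [0.45681995 0.40390898]
barline through [0.42950215 0.40675798] offset -0.000521671003888308
spot [0.52679588 0.40248819 0.055     ]
shift mm [ 0.1 -0.5  0.1] turn [-0.     0.    -0.171] yaw now 90.2 pos [0.427  0.4059 0.2001] clock 1.825
```

servo_tool(
  motion=[
    [[0, 1, 0], [0, 0, -0.18], -1],
    [[0, 0, 35], [0, 0, 0], -1],
    [[0, 0, 35], [0, 0, 0], -1],
    [[0, 0, 30], [0, 0, 0], -1],
    [[0, 0, 20], [0, 0, 0], -1],
    [[0, 0, 9], [0, 0, 0], -1],
    [[0, 0, 0], [0, 0, 0], -1],
  ],
)

```text
clock: 2.7
position: [0.4281, 0.406, 0.0714]
eef_rot: [0.64, 0.768, -0.0, -0.0]
force: [0.1, -0.4, 0.5]
opening: 0.0855
```

```bash
python3 - <<'E'
from h import *
delta([.428,.406,.071],101)
cv2.imwrite("pics/wrist2.png",env.snapshot("wrist")[:,:,::-1])
E
```

```text
shift mm [ 0.  -0.1  0.4] turn [-0.     0.    -0.011] yaw now 100.36 pos [0.4281 0.406  0.0714] clock 2.7
```

View pics/wrist2.png

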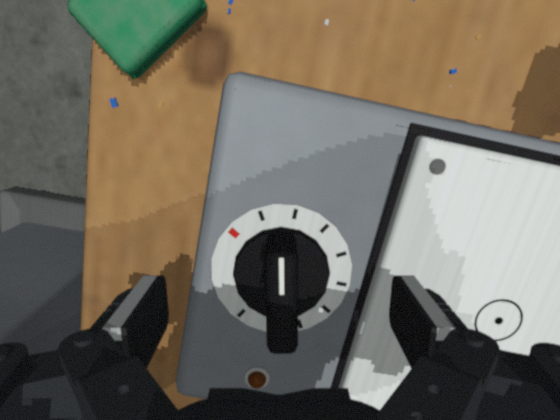

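The bar stands upright at column 281, midway between the fingers, so I close on it.

servo_tool(
  motion=[
    [[0, 0, 0], [0, 0, 0], 1],
    [[0, 0, 0], [0, 0, 0], 1],
    [[0, 0, 0], [0, 0, 0], 1],
    [[0, 0, 0], [0, 0, 0], 1],
    [[0, 0, 0], [0, 0, 0], 1],
    [[0, 0, 0], [0, 0, 0], 1],
    [[0, 0, 0], [0, 0, 0], 1],
    [[0, 0, 0], [0, 0, 0], 1],
  ],
  newtons=30,
)

```text
clock: 3.75
position: [0.429, 0.4062, 0.0717]
eef_rot: [0.641, 0.768, 0.001, 0.0]
force: [4.7, 0.9, -0.4]
opening: 0.0111
```

```bash
python3 - <<'E'
from h import *
s=env.read_state();print(s["force"],s["moment"],s["opening"],s["joints"]);delta([.428,.406,.071],101)
E
```

```text
[ 4.69468363  0.94643235 -0.3980242 ] [ 0.17654274 -1.11034046  0.08628857] 0.01106616209302249 [ 5.37092680e-01  1.16342473e-01 -2.06310474e-01  1.24636021e+00
 -4.00149662e-04  1.92818197e+00]
shift mm [ 0.  -1.   0.7] turn [ 0.002 -0.    -0.012] yaw now 100.3 pos [0.429  0.4062 0.0717] clock 3.75
```

servo_tool(
  motion=[
    [[0, 1, 0], [0, 0, 0], 1],
    [[0, 0, 0], [0, 0, -0.12], 1],
    [[0, 0, 0], [0, 0, -0.12], 1],
    [[0, 0, 0], [0, 0, -0.12], 1],
    [[0, 0, 0], [0, 0, -0.12], 1],
    [[0, 0, 0], [0, 0, -0.12], 1],
    [[0, 0, 0], [0, 0, -0.12], 1],
    [[0, 0, 0], [0, 0, 0], 1],
  ],
)

```text
clock: 4.75
position: [0.4292, 0.4062, 0.0717]
eef_rot: [0.33, 0.944, 0.0, 0.0]
force: [1.6, -0.5, 5.0]
opening: 0.0112
```

```bash
python3 - <<'E'
from h import *
s=env.read_state();print(s["force"],s["moment"],s["opening"]);delta([.429,.406,.071],150)
cv2.imwrite("pics/wrist3.png",env.snapshot("wrist")[:,:,::-1])
E
```

```text
[ 1.62683449 -0.54916616  4.99465346] [-0.31312526 -0.18536332  0.06984878] 0.011151129381634312
shift mm [ 0.  -0.3  0.7] turn [ 0.     0.    -0.148] yaw now 141.52 pos [0.4292 0.4062 0.0717] clock 4.75
```

View pics/wrist3.png

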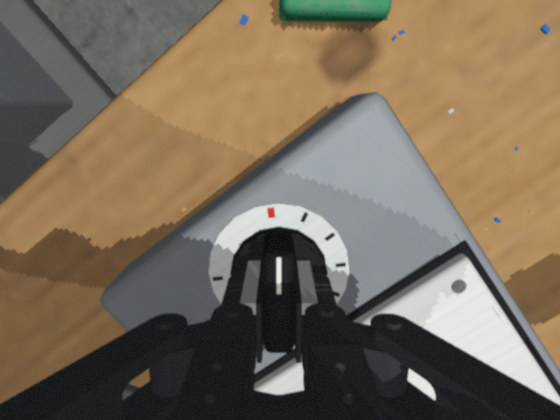

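servo_tool(
  motion=[
    [[0, 0, 0], [0, 0, -0.06], 1],
    [[0, 0, 0], [0, 0, -0.05], 1],
    [[0, 0, 0], [0, 0, 0], 1],
  ],
)

```text
clock: 5.18
position: [0.4292, 0.4062, 0.0717]
eef_rot: [0.278, 0.961, 0.0, 0.0]
force: [1.5, -0.6, 5.1]
opening: 0.011
```

```bash
python3 - <<'E'
from h import *
s=env.read_state();print(s["force"],s["moment"]);delta([.429,.406,.071],150)
E
```

```text
[ 1.45272868 -0.55849839  5.09135146] [-0.34336561 -0.17857277  0.07292805]
shift mm [ 0.1 -0.2  0.7] turn [ 0.     0.    -0.039] yaw now 147.74 pos [0.4292 0.4062 0.0717] clock 5.175
```

servo_tool(
  motion=[
    [[0, 0, 0], [0, 0, -0.04], 1],
    [[0, 0, 0], [0, 0, 0], 1],
  ],
)

```text
clock: 5.42
position: [0.4292, 0.4062, 0.0717]
eef_rot: [0.259, 0.966, 0.0, 0.0]
force: [0.9, -1.3, 5.1]
opening: 0.0111
```

```bash
python3 - <<'E'
from h import *
s=env.read_state();print(s["force"],s["moment"]);delta([.429,.406,.071],150)
E
```

```text
[ 0.86249897 -1.31935462  5.05163995] [-0.24189979 -0.11760669 -0.61277546]
shift mm [ 0.1 -0.3  0.7] turn [ 0.  0. -0.] yaw now 149.97 pos [0.4292 0.4062 0.0717] clock 5.425
```

servo_tool(
  motion=[
    [[0, 0, 0], [0, 0, -0.04], 1],
    [[0, 0, 0], [0, 0, 0], 1],
  ],
)

```text
clock: 5.68
position: [0.4292, 0.4062, 0.0717]
eef_rot: [0.24, 0.971, 0.0, 0.0]
force: [0.4, -0.8, 5.3]
opening: 0.0112
```

```bash
python3 - <<'E'
from h import *
s=env.read_state();print(s["force"],s["moment"]);delta([.429,.406,.071],150)
cv2.imwrite("pics/wrist4.png",env.snapshot("wrist")[:,:,::-1])
E
```

```text
[ 0.40644283 -0.84870036  5.27329859] [-0.19604177 -0.15729848 -1.06491922]
shift mm [ 0.1 -0.3  0.7] turn [0.    0.    0.039] yaw now 152.22 pos [0.4292 0.4062 0.0717] clock 5.675
```

View pics/wrist4.png

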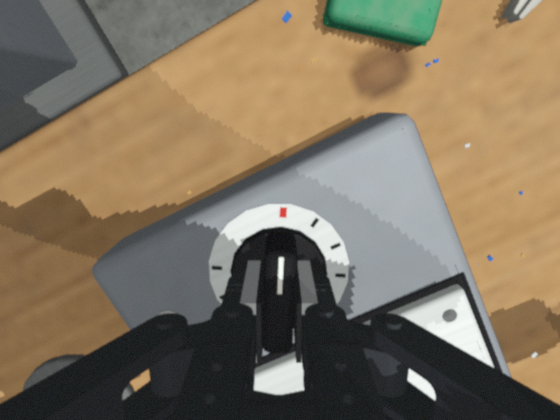

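The pointer line now aligns with the red mark (283,212), and the moment has jumped to −1.06 N m, so the knob is at its stop. I'll relax the twist, release and rise.

servo_tool(
  motion=[
    [[0, 0, 0], [0, 0, 0.045], 1],
    [[0, 0, 0], [0, 0, 0], 0],
    [[0, 0, 0], [0, 0, 0], -0.5],
    [[0, 0, 0], [0, 0, 0], -1],
    [[0, 0, -30], [0, 0, 0], -1],
    [[0, 0, -40], [0, 0, 0], -1],
    [[0, 0, -50], [0, 0, 0], -1],
    [[0, 0, -20], [0, 0, 0], -1],
  ],
)

```text
clock: 6.72
position: [0.4299, 0.4068, 0.2146]
eef_rot: [0.26, 0.966, 0.001, 0.001]
force: [0.7, 0.1, 0.4]
opening: 0.0854
```

```bash
python3 - <<'E'
from h import *
delta([.469,.242,.27],127)
cv2.imwrite("pics/wrist5.png",env.snapshot("wrist")[:,:,::-1])
E
```

```text
shift mm [-116.6 -122.7  -55.6] turn [0.004 0.001 0.399] yaw now 149.88 pos [0.4299 0.4068 0.2146] clock 6.725
```

View pics/wrist5.png

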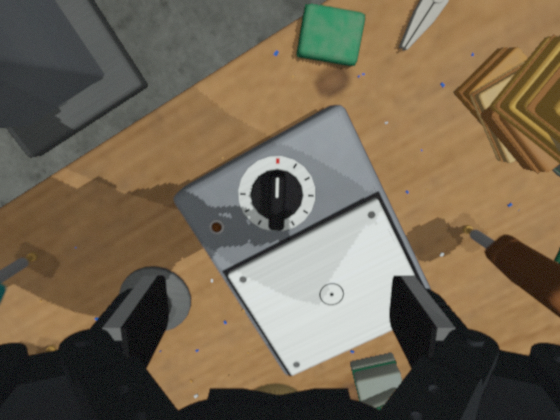

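The pointer sits at the red mark (278,160), so the knob is off. Now I'll go above the thermometer and look down at it.

servo_tool(
  motion=[
    [[0, 0, -28], [0, 0, 0], -1],
    [[0, 0, -28], [0, 0, 0], -1],
    [[-39, -41, 0], [0, 0, 0], -1],
    [[-39, -41, 0], [0, 0, 0], -1],
    [[-39, -41, 0], [0, 0, 0.14], -1],
    [[0, 0, 0], [0, 0, 0.14], -1],
    [[0, 0, 0], [0, 0, 0.12], -1],
    [[0, 0, 0], [0, 0, 0], -1],
  ],
)

```text
clock: 7.78
position: [0.4682, 0.2408, 0.266]
eef_rot: [0.446, 0.895, -0.001, -0.001]
force: [0.6, -0.3, -0.1]
opening: 0.0854
```

```bash
python3 - <<'E'
from h import *
delta([.469,.242,.27],127)
s=env.read_state()
cv2.imwrite("pics/wrist6.png",env.snapshot("wrist")[:,:,::-1])
print(proj("wrist",np.array([.469,.242,.155]),s))
E
```

```text
shift mm [ 0.5  1.3 -4. ] turn [-0.002 -0.001 -0.   ] yaw now 126.98 pos [0.4682 0.2408 0.266 ] clock 7.775
[281.6770624  212.60796655]
```

View pics/wrist6.png

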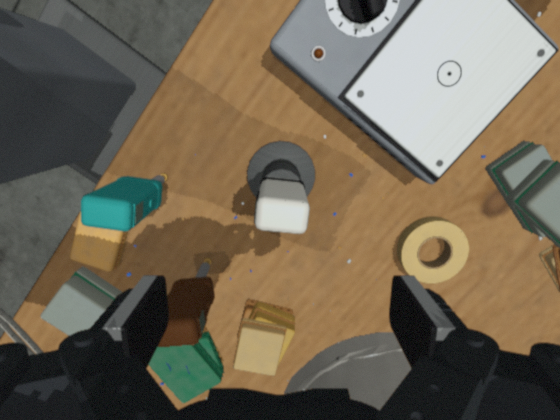

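```bash
python3 - <<'E'
from h import *
s=env.read_state()
crop("pics/wrist6.png",230,130,330,250,6,"pics/w6c.png")
crop("pics/wrist6.png",130,240,270,400,5,"pics/w6b.png")
crop("pics/top0.png",260,200,360,290,6,"pics/topd.png")
E
```

```text
(no output)
```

View pics/w6c.png

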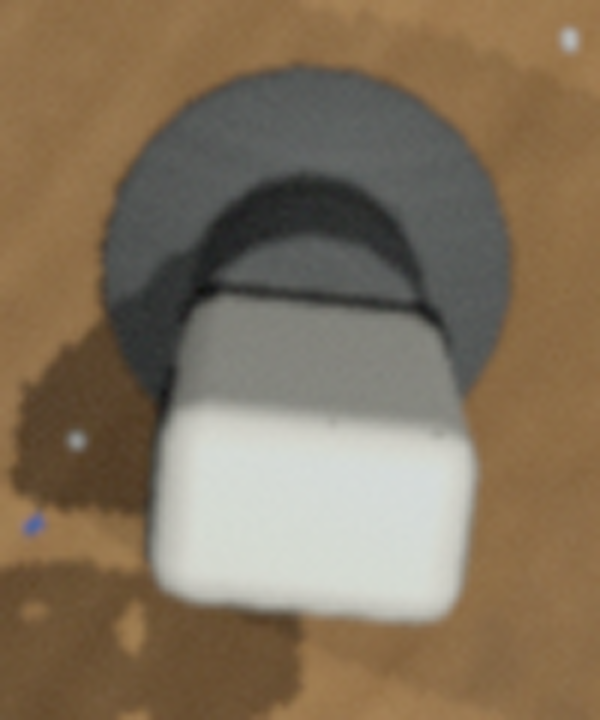

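View pics/topd.png

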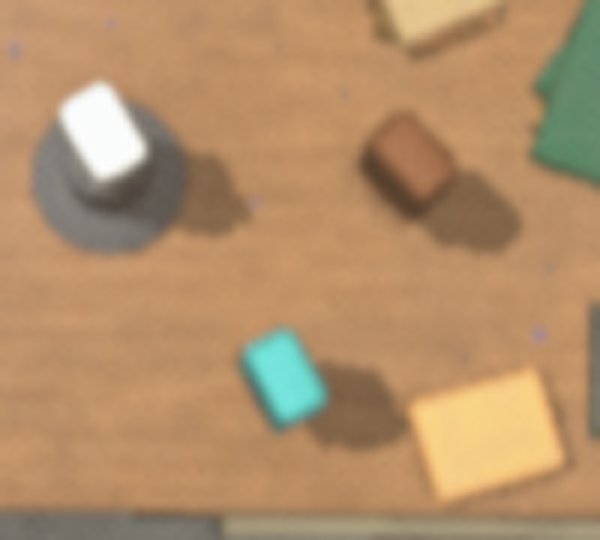

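```bash
python3 - <<'E'
from h import *
s=env.read_state()
f=lambda u,v,z:ray("wrist",(230+u/6,130+v/6),z,s)[:2]
q=[f(160,402,.155),f(478,430,.155),f(460,622,.155),f(152,602,.155)]
print(np.round(q,4),np.mean(q,0))
for i,j in((0,1),(3,2),(0,3),(1,2)):
    d=q[j]-q[i];print(np.linalg.norm(d),np.degrees(np.arctan2(d[1],d[0])))
print("foot",f(307,262,.008))
print("turq",ray("top",(307,263),.155),"brown",ray("top",(328,227),.155))
print("spot5?")
m=np.mean(q,0)
delta([m[0],m[1],.115],125)
E
```

```text
[[0.4495 0.2407]
 [0.4792 0.2593]
 [0.4915 0.2405]
 [0.4624 0.2215]] [0.47064647 0.24050876]
0.035049627407690666 31.96992146905235
0.034749482999907315 33.228321935542176
0.02316468547448517 -55.996296319927346
0.022392833711214873 -56.71593437424876
foot [0.46988232 0.24214402]
turq [0.37052031 0.16834494 0.155     ] brown [0.45859103 0.11783283 0.155     ]
spot5?
shift mm [ -2.    1.9 151.2] turn [-0.001 -0.001  0.037] yaw now 127.11 pos [0.4682 0.241  0.2662] clock 7.825
```

servo_tool(
  motion=[
    [[-1.2, 1.6, 0], [0, 0, 0.07], -1],
    [[0, 0, 40], [0, 0, 0], -1],
    [[0, 0, 40], [0, 0, 0], -1],
    [[0, 0, 40], [0, 0, 0], -1],
    [[0, 0, 20], [0, 0, 0], -1],
    [[0, 0, 11], [0, 0, 0], -1],
    [[0, 0, 0], [0, 0, 0], -1],
  ],
)

```text
clock: 8.7
position: [0.4706, 0.2412, 0.1166]
eef_rot: [0.477, 0.879, 0.0, 0.0]
force: [-0.6, 0.8, -0.6]
opening: 0.0854
```

```bash
python3 - <<'E'
from h import *
delta([.470,.241,.115],123)
cv2.imwrite("pics/wrist7.png",env.snapshot("wrist")[:,:,::-1])
E
```

```text
shift mm [ 0.2 -0.6  1.6] turn [ 0.  0. -0.] yaw now 122.98 pos [0.4706 0.2412 0.1166] clock 8.7
```

View pics/wrist7.png

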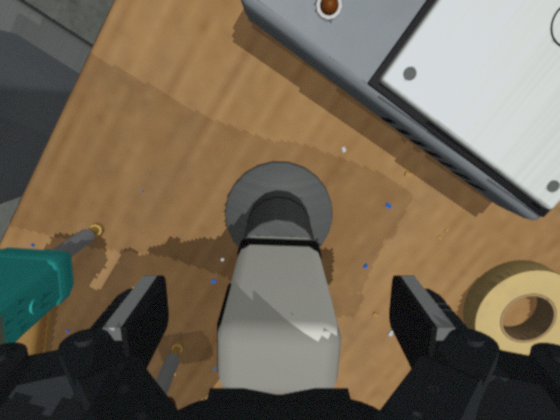

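The white handle is midway between the fingers at column 279 and squared up, so I close.

servo_tool(
  motion=[
    [[0, 0, 0], [0, 0, 0], 1],
    [[0, 0, 0], [0, 0, 0], 1],
    [[0, 0, 0], [0, 0, 0], 1],
    [[0, 0, 0], [0, 0, 0], 1],
    [[0, 0, 0], [0, 0, 0], 1],
    [[0, 0, 0], [0, 0, 0], 1],
  ],
  newtons=40,
)

```text
clock: 9.5
position: [0.4709, 0.2411, 0.117]
eef_rot: [0.478, 0.879, 0.0, 0.0]
force: [-0.2, -0.4, 6.2]
opening: 0.0358
```

```bash
python3 - <<'E'
from h import *
s=env.read_state();print(s["force"],s["moment"],s["opening"]);delta([.470,.241,.115],123)
E
```

```text
[-0.17939474 -0.43606366  6.18768415] [-0.05087311  0.10274625 -0.0110078 ] 0.035758821557269144
shift mm [ 0.4 -0.9  2. ] turn [ 0.001  0.    -0.001] yaw now 122.95 pos [0.4709 0.2411 0.117 ] clock 9.5
```

servo_tool(
  motion=[
    [[0, 0, -15], [0, 0, 0], 1],
    [[0, 0, -20], [0, 0, 0], 1],
    [[0, 0, -20], [0, 0, 0], 1],
    [[0, 0, -20], [0, 0, 0], 1],
    [[0, 0, -20], [0, 0, 0], 1],
    [[0, 0, -15], [0, 0, 0], 1],
    [[0, 0, 0], [0, 0, 0], 1],
  ],
)

```text
clock: 10.38
position: [0.4712, 0.2412, 0.2277]
eef_rot: [0.478, 0.879, 0.001, 0.001]
force: [-0.6, 0.7, -1.8]
opening: 0.0359
```

```bash
python3 - <<'E'
from h import *
s=env.read_state();print(s["force"],s["moment"],s["opening"]);delta([.526,.4035,.227],123)
for n in("side","wrist"):cv2.imwrite(f"pics/{n}8.png",env.snapshot(n)[:,:,::-1])
E
```

```text
[-0.60726727  0.71611937 -1.79329184] [0.00333973 0.03153784 0.00073132] 0.03591068191377637
shift mm [106.4 134.3   0.9] turn [ 0.002  0.001 -0.001] yaw now 122.95 pos [0.4712 0.2412 0.2277] clock 10.375
```

View pics/side8.png

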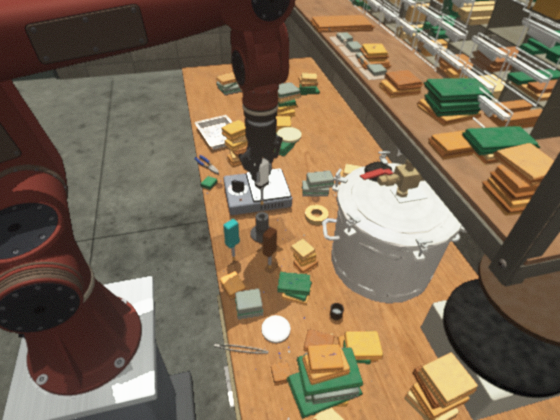

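View pics/wrist8.png

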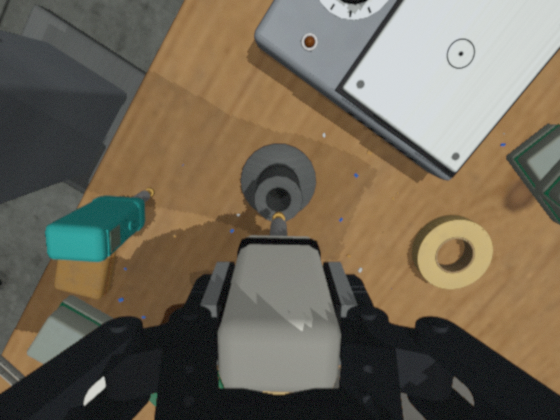

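servo_tool(
  motion=[
    [[21, 27, 0], [0, 0, 0], 1],
    [[27, 34, 0], [0, 0, 0], 1],
    [[27, 34, 0], [0, 0, 0], 1],
    [[21, 27, 0], [0, 0, 0], 1],
    [[10.5, 12.5, 0], [0, 0, 0], 1],
    [[0, 0, 30], [0, 0, 0], 1],
    [[0, 0, 15], [0, 0, 0], 1],
    [[0, 0, 0], [0, 0, 0], 1],
  ],
)

```text
clock: 11.48
position: [0.5244, 0.4029, 0.1793]
eef_rot: [0.478, 0.879, -0.001, -0.001]
force: [0.6, -1.1, -0.2]
opening: 0.0358
```

```bash
python3 - <<'E'
from h import *
s=env.read_state();print(s["force"],s["moment"],s["opening"]);delta([.526,.4035,.163],123)
for n in("side","wrist","top"):cv2.imwrite(f"pics/{n}9.png",env.snapshot(n)[:,:,::-1])
p=proj("side",np.array([.526,.4035,.055]));print(p)
x,y=int(p[0]),int(p[1]);crop("pics/side9.png",x-50,y-50,x+50,y+30,7,"pics/side9c.png")
E
```

```text
[ 0.56309911 -1.06421392 -0.19963622] [-3.92564579e-03 -4.00207175e-02 -7.28146631e-05] 0.03579183967684142
shift mm [-0.3  1.7 16.3] turn [-0.003 -0.    -0.001] yaw now 122.93 pos [0.5244 0.4029 0.1793] clock 11.475
[267.6747283  182.81535901]
```

View pics/wrist9.png

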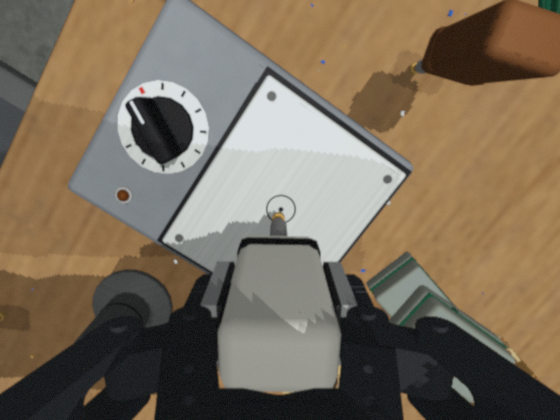

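View pics/side9c.png

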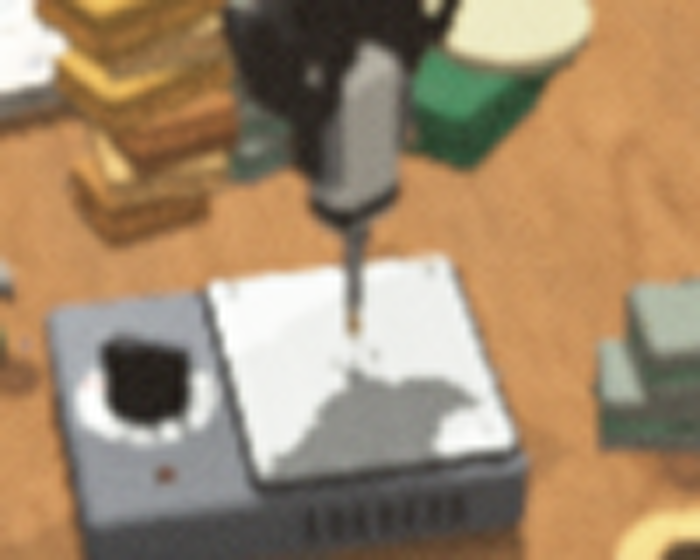

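```bash
python3 - <<'E'
from h import *
crop("pics/wrist9.png",250,180,310,245,9,"pics/w9c.png")
crop("pics/wrist9.png",110,70,220,180,6,"pics/w9k.png")
E
```

```text
(no output)
```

View pics/w9c.png

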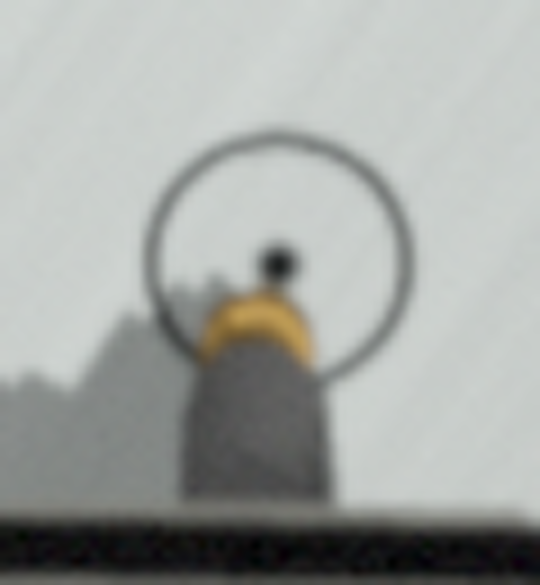

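View pics/w9k.png

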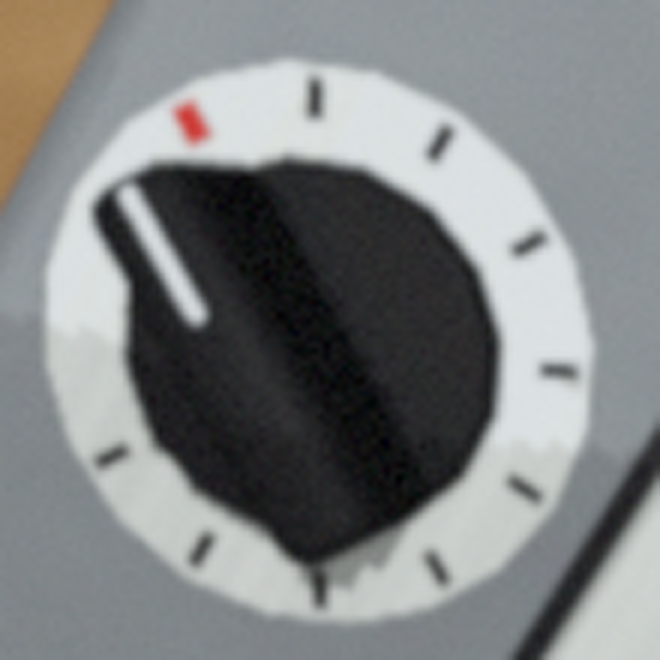

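```bash
python3 - <<'E'
from h import *
s=env.read_state()
R=Ro.from_quat(s["eef_rot"]).as_matrix()
z=s["position"][2]-.112
e=ray("wrist",(250+258/9,180+292/9),z,s); xa=R[:,0]
print("tip edge",e,"centre",e-xa*.0042,"tcp",s["position"])
print("spot",ray("wrist",(250+278/9,180+264/9),.055,s))
print("expected centre px",proj("wrist",s["position"]+[0,0,-.112],s))
f=lambda u,v,z:ray("wrist",(110+u/6,70+v/6),z,s)[:2]
ang=lambda v:np.degrees(np.arctan2(v[1],v[0]))
print("line",ang(f(128,190,.079)-f(200,322,.079)))
c=f(320,340,.048); print("dial c",c, "opp ticks mid",(f(192,123,.048)+f(437,568,.048))/2)
print("red-axis",ang(f(192,123,.048)-f(437,568,.048)), ang(f(192,123,.048)-c))
E
```

```text
tip edge [0.52553407 0.40350273 0.07046507] centre [0.52781715 0.39997746 0.07046553] tcp [0.52584369 0.40355377 0.18246507]
spot [0.52809553 0.40253882 0.055     ]
expected centre px [279.0974022  212.62494387]
line 147.6214441890255
dial c [0.42973892 0.40642816] opp ticks mid [0.43013636 0.40515612]
red-axis 148.46112122673 150.35657399878198
```

The knob line measures 147.6° against the red mark at 148–150°, so it is at the stop. The tip is about 2.5 mm from the dot. I'll nudge it and lower gently.

servo_tool(
  motion=[
    [[1, 0.8, 5], [0, 0, 0], 1],
    [[0, 0, 5], [0, 0, 0], 1],
    [[0, 0, 2], [0, 0, 0], 1],
    [[0, 0, 0], [0, 0, 0], 1],
    [[0, 0, 0], [0, 0, 0], 1],
  ],
)

```text
clock: 12.25
position: [0.5256, 0.4049, 0.1695]
eef_rot: [0.478, 0.879, 0.0, 0.0]
force: [-0.1, -0.2, -0.8]
opening: 0.0354
```

```bash
python3 - <<'E'
from h import *
s=env.read_state();print(s["force"],s["moment"],s["position"],s["clock"])
a=env.snapshot("wrist")[:,:,::-1];cv2.imwrite("pics/wrist10.png",a)
crop("pics/wrist10.png",250,180,310,245,9,"pics/w10c.png")
s=env.read_state();print(s["force"],s["position"])
E
```

```text
[-0.12394291 -0.20541928 -0.80733562] [ 0.02178252 -0.01593049  0.0578333 ] [0.52564298 0.4048778  0.16945553] 12.25
[ 0.88739161 -0.59297715 -0.71922998] [0.52569438 0.40489868 0.16951767]
```

View pics/w10c.png

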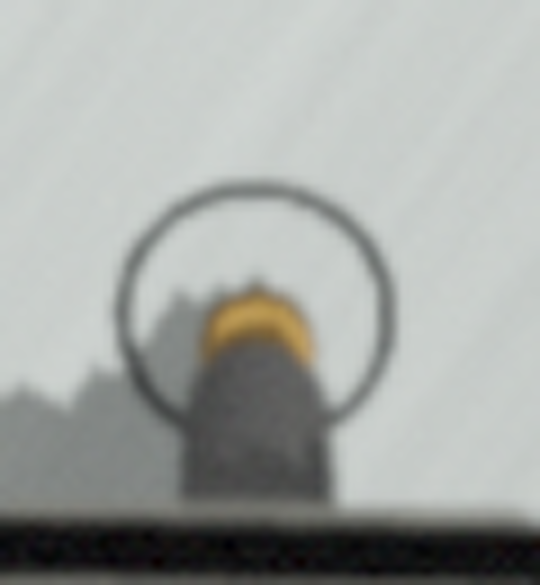

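The ring is centred on (257,310) in the crop and the tip face on about (258,330), within 2 mm. I lower on.

servo_tool(
  motion=[
    [[0, 0, 2], [0, 0, 0], 1],
    [[0, 0, 1.5], [0, 0, 0], 1],
    [[0, 0, 0], [0, 0, 0], 1],
    [[0, 0, 0], [0, 0, 0], 1],
  ],
)

```text
clock: 12.8
position: [0.5256, 0.4049, 0.1658]
eef_rot: [0.478, 0.879, 0.0, 0.0]
force: [-0.4, -0.8, -0.9]
opening: 0.0355
```

servo_tool(
  motion=[
    [[0, 0, 1.5], [0, 0, 0], 1],
    [[0, 0, 0], [0, 0, 0], 1],
    [[0, 0, 0], [0, 0, 0], 1],
  ],
)

```text
clock: 13.18
position: [0.5256, 0.4048, 0.1643]
eef_rot: [0.478, 0.879, 0.0, 0.0]
force: [-0.0, -1.0, -0.6]
opening: 0.0354
```

servo_tool(
  motion=[
    [[0, 0, 1.5], [0, 0, 0], 1],
    [[0, 0, 0], [0, 0, 0], 1],
    [[0, 0, 0], [0, 0, 0], 1],
  ],
)

```text
clock: 13.55
position: [0.5256, 0.4048, 0.1628]
eef_rot: [0.478, 0.879, 0.0, -0.0]
force: [-0.8, -0.5, -0.6]
opening: 0.0359
```

servo_tool(
  motion=[
    [[0, 0, 1], [0, 0, 0], 1],
    [[0, 0, 0], [0, 0, 0], 1],
    [[0, 0, 0], [0, 0, 0], 1],
  ],
)

```text
clock: 13.92
position: [0.5256, 0.4049, 0.1618]
eef_rot: [0.478, 0.879, 0.0, 0.0]
force: [-0.2, -0.0, -0.8]
opening: 0.0358
```

```bash
python3 - <<'E'
from h import *
for n in("side","wrist"):cv2.imwrite(f"pics/{n}11.png",env.snapshot(n)[:,:,::-1])
crop("pics/wrist11.png",230,180,330,255,7,"pics/w11c.png")
crop("pics/side11.png",240,130,310,200,8,"pics/s11c.png")
E
```

```text
(no output)
```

View pics/w11c.png

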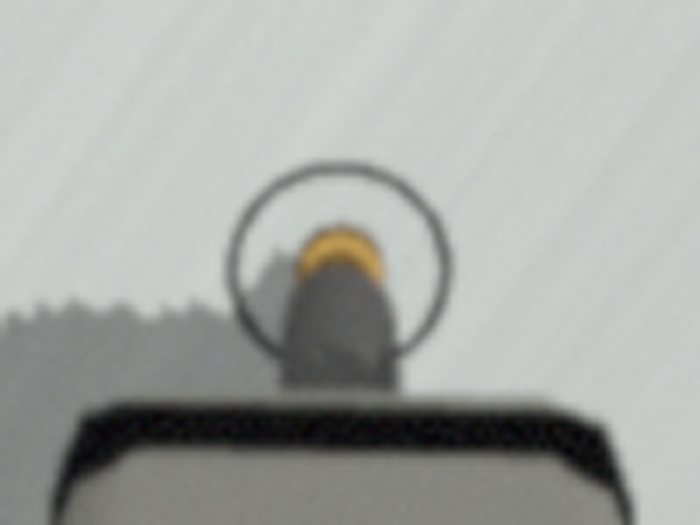

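View pics/s11c.png

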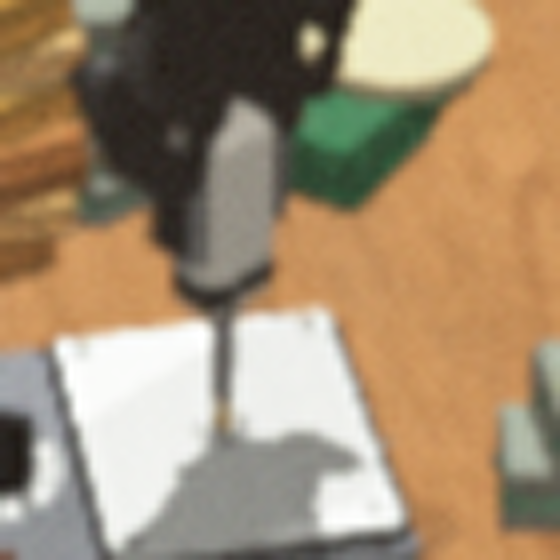

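Still a little short of contact, but centred: the ring is at (339,268) in the crop and the tip face at about (340,262). I'll continue in small steps.

servo_tool(
  motion=[
    [[0, 0, 1], [0, 0, 0], 1],
    [[0, 0, 0], [0, 0, 0], 1],
    [[0, 0, 0], [0, 0, 0], 1],
  ],
)

```text
clock: 14.4
position: [0.5257, 0.4049, 0.1611]
eef_rot: [0.478, 0.879, 0.0, 0.0]
force: [-0.4, -0.1, 0.5]
opening: 0.0357
```

servo_tool(
  motion=[
    [[0, 0, 1], [0, 0, 0], 1],
    [[0, 0, 0], [0, 0, 0], 1],
    [[0, 0, 0], [0, 0, 0], 1],
  ],
)

```text
clock: 14.78
position: [0.5257, 0.4049, 0.16]
eef_rot: [0.478, 0.879, 0.0, 0.0]
force: [-0.4, 0.3, 2.0]
opening: 0.0355
```

servo_tool(
  motion=[
    [[0, 0, 1], [0, 0, 0], 1],
    [[0, 0, 0], [0, 0, 0], 1],
    [[0, 0, 0], [0, 0, 0], 1],
  ],
)

```text
clock: 15.15
position: [0.5257, 0.4049, 0.1589]
eef_rot: [0.478, 0.879, 0.0, 0.0]
force: [0.9, -0.9, 2.3]
opening: 0.0362
```

servo_tool(
  motion=[
    [[0, 0, 1], [0, 0, 0], 1],
    [[0, 0, 1], [0, 0, 0], 1],
    [[0, 0, 0], [0, 0, 0], 1],
    [[0, 0, 0], [0, 0, 0], 1],
  ],
)

```text
clock: 15.65
position: [0.5257, 0.4049, 0.157]
eef_rot: [0.478, 0.879, 0.0, 0.0]
force: [0.5, 1.5, 4.5]
opening: 0.0358
```

servo_tool(
  motion=[
    [[0, 0, 1], [0, 0, 0], 1],
    [[0, 0, 0], [0, 0, 0], 1],
    [[0, 0, 0], [0, 0, 0], 1],
    [[0, 0, 0], [0, 0, 0], 1],
  ],
)

```text
clock: 16.15
position: [0.5257, 0.4049, 0.156]
eef_rot: [0.478, 0.879, 0.0, 0.0]
force: [-0.6, -0.9, 5.0]
opening: 0.0355
```

```bash
python3 - <<'E'
from h import *
F=[]
for n in("side","wrist","top","wrist"):
    cv2.imwrite(f"pics/{n}12.png",env.snapshot(n)[:,:,::-1]);s=env.read_state();F.append(s["force"][2])
print(F,s["position"],s["qd"].round(4),s["opening"],s["clock"],s["moment"])
crop("pics/wrist12.png",230,180,330,255,7,"pics/w12c.png")
E
```

```text
[np.float64(5.927113516640907), np.float64(3.715010665827988), np.float64(5.3760447297378375), np.float64(5.156258342291772)] [0.52568936 0.40487585 0.15595151] [-0.0016 -0.0001  0.0003  0.0015 -0.0017 -0.0011] 0.03556611633099103 16.35 [-0.03031682  0.02820869 -0.02715786]
```

View pics/w12c.png

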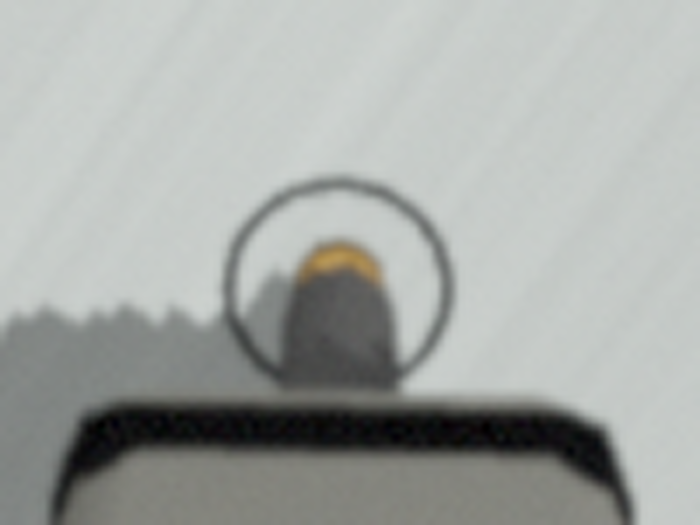

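View pics/wrist12.png

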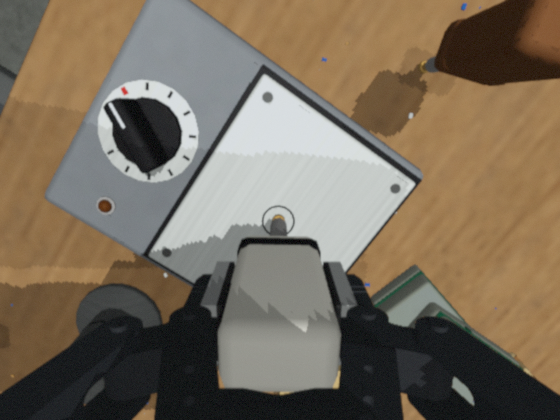

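View pics/side12.png

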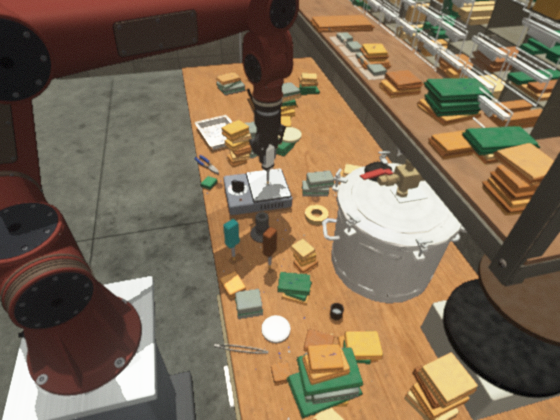

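The tip sits centred in the ring and the brass shows shorter than before. It reads about 5.9 N on the plate, so it is pushed in about 4–5 mm. The knob pointer is still at the red mark and the thermometer is upright, so I hand in.

```bash
python3 -c "
from bench import env
print(env.job_done())"
```

```text
the job is handed in; nothing more can be done
None
```

I turned the thermostat knob anticlockwise to its off stop, then lifted the white contact thermometer out of its stand. I handed the job in at about 16 s with it pressed inside the ring and still gripped; no verdict was reported.

- **Knob:** the wrist moment jumped to about −1 N m when it reached the stop. The pointer line then measured 147.6° against the red mark at 148–150°, so it is off to within about 3°.
- **Tip position:** in the last wrist picture the tip is inside the ring, an estimated 1–2 mm from its centre.
- **Press:** the vertical force read 3.7–5.9 N over four noisy readings, about 5 N on average. Adding roughly 0.9 N for the thermometer's weight gives about 6 N on the plate. The tool went down about 4–5 mm after first contact, so the tip is pushed in by about that much of its 8 mm.
- **Hold:** the gripper is pointing straight down, the opening is 35.6 mm on the 36 mm handle, and the joints are at rest.
- **Other things:** the pictures taken on the way and at the end show nothing else moved, though I did not measure those objects again.

Two readings disagreed. Contact came about 5–6 mm lower than I worked out from the grip point, probably because the handle sat slightly differently in the fingers, so I lowered by force in small steps. The top and wrist cameras also differed by 2–3 mm on the ring's position, and I used the wrist picture for the final centring.

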